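Set out three exhibits for the evidence photograph

TASK

Set out the exhibits for the evidence photograph: lay the radio flat, face up, directly left of the scale bar and parallel to it, its antenna pointing to the bar's red end, the radio's body (antenna not counted) centred on the bar's length and a gap of about 2 cm between them; stand the black tub directly behind the yellow marker (the side away from its black panel), centred on it with a gap of about 2 cm; and stand the red tub midway between the two tan tubs and in line with them. Left and behind are as the robot sees them, square to the bar and the marker. Keep the tubs upright, and do not disturb the tan tubs or anything else on the table.

Things in the scene. Friction and masses are not known exactly. Their poses are not given: they have to be found in the camera images.
- red: red plastic tub, 60 mm diameter, 90 mm tall (straight body to 78 mm, then a lid 55 mm wide), standing upright; origin at the centre of its underside, z up. Exhibit to be placed between the tan tubs. Starts to the right of the black-and-white scale bar. About 0.25 kg.
- black: black plastic tub, 60 mm diameter, 90 mm tall (straight body to 78 mm, then a lid 55 mm wide), standing upright; origin at the centre of its underside, z up, grey lid. Exhibit to be placed behind the yellow marker. Starts between the two tan tubs, not exactly in the middle. About 0.25 kg.
- radio: grey handheld radio lying flat, screen and keys up: body 120 x 55 x 34 mm (x, y, z) with a stub antenna 16 mm thick that stands 50 mm out of its +x end, 14 mm to +y of the middle. Origin at the centre of the body's underside (antenna not counted), x towards the antenna, z up. About 0.22 kg. Starts lying behind the yellow marker.
- radio_antenna (a point): tip of the radio's antenna, 110 mm from the radio's origin along its x
- tan_a: one tan cardboard tub, 60 mm diameter, 90 mm tall (straight body to 78 mm, then a lid 55 mm wide), standing upright; origin at the centre of its underside, z up; stands on a thin blue sheet together with tan_b. Its y axis points to the centre of tan_b, 178 to 190 mm away. Loose; leave it alone. 0.5 kg.
- tan_b: the other tan cardboard tub, 60 mm diameter, 90 mm tall (straight body to 78 mm, then a lid 55 mm wide), standing upright; origin at the centre of its underside, z up. Loose; leave it alone. 0.5 kg.
- marker: yellow tent-shaped evidence marker, fixed: 60 mm deep (x), 90 mm wide (y), 70 mm tall, ridge along y. Its front, with a black panel, faces -x (towards the robot, up to about 20 degrees off); behind it is +x. Origin at the centre of its underside.
- bar: flat scale bar, white with black squares, fixed on the table: 200 mm long (x), 30 mm wide (y), 3 mm thick. Its +x end is red and points away from the robot (up to about 15 degrees off); its left long side is +y. Origin at the centre of its underside.
- mug: bystander: blue mug, 76 mm wide plus a handle, 90 mm tall, near the robot; origin at the centre of its underside
- stapler: bystander: red stapler, 120 x 36 x 45 mm, near the robot; origin at the centre of its underside, x along it
- bottle: bystander: amber bottle, 60 mm diameter, 170 mm tall, beyond the work area; origin at the centre of its underside
- can: bystander: bare metal can, 60 mm diameter, 150 mm tall, beyond the work area; origin at the centre of its underside
- tape: bystander: roll of brown tape lying flat, 100 mm diameter, 48 mm tall, at the far edge; origin at the centre of its underside

How it is judged:
At the end, for the whole second after the job is handed in: All at rest, upright or flat. Red: over 77 mm from both tan tubs' centres, within 15 mm of their line. Black: centre 68-95 mm behind the marker's, within 15 mm sideways. Radio: centre 49-79 mm left of the bar's centre line, within 20 mm of its middle, parallel to 0.14 rad, antenna to the red end (height (world z) of each of red, black, radio below 0.006 m and angle between each of red, black, radio's own z axis and vertical below 0.1 rad and linear speed of each of red, black, radio below 0.02 m/s and horizontal distance between red and tan_a above 0.077 m and horizontal distance between red and tan_b above 0.077 m and x of red in the frame of tan_a between -0.015 and 0.015 m and y of red in the frame of tan_a between 0.05 and 0.13 m and x of black in the frame of marker between 0.068 and 0.095 m and y of black in the frame of marker between -0.015 and 0.015 m and y of radio in the frame of bar between 0.049 and 0.079 m and x of radio in the frame of bar between -0.02 and 0.02 m and x of radio_antenna in the frame of bar above 0.05 m and angle between the x axis of radio and the x axis of bar, either way round below 0.14 rad); the robot touches nothing.
It fails at once if a tan tub is pushed more than 10 mm or tipped (distance of any of tan_a, tan_b from where it was at the start of the episode above 0.01 m or angle between any of tan_a, tan_b's own z axis and vertical above 0.25 rad).
It fails at once if the red or black tub is tipped over (angle between any of red, black's own z axis and vertical above 0.7 rad).
It fails at once if a bystander (mug, stapler, bottle, can, tape roll) is moved more than 20 mm (distance of any of mug, stapler, bottle, can, tape from where it was at the start of the episode above 0.02 m).
It also fails if it takes over 72 s, if anything falls off the work surface, if the arm or the gripper's body presses on something with over 40 N, if the wrist force passes 120 N, or if a joint passes its speed limit or range.

ROBOT

A 7-joint arm with a two-finger parallel gripper is mounted at the origin on the work surface. World frame = base frame: x ahead of the robot, y to its left, z up, the work surface at z = 0. Lengths are in m, angles in rad, forces in N, time in s.
With the tool pointing down it reaches from about 0.425 to 0.875 m from the base axis. Payload 8.4 kg.
Tool frame: the origin (TCP) lies midway between the tips of the shut fingers; the grasp point (between the pads) lies 19 mm behind it; z points along the fingers, y is the line along which they close (so a half turn about z gives the same grasp; the last joint's range is limited). The gripper opens to 85 mm and grips with 20 to 120 N. Pads are 22 mm wide; open, the fingers measure 114 mm over their backs; the gripper's body (76 mm by 85 mm) begins 54 mm behind the grasp point. The pads swing forward as they close: fully open they stand 13 mm farther back than shut.
Start: joints at [1.244, 0.333, 0.04, 1.465, -0.013, 1.343, -0.059], TCP at [0.147, -0.633, 0.231] pointing down, gripper open.
Joint ranges: [-2.58, 2.58], [-0.38, 2.09], [-1.3, 1.39], [0.25, 2.4], [-1.5, 4.64], [0.08, 2.09], [-2.65, 2.65]. Speed limits (rad/s): [2.22, 2.22, 2.79, 2.79, 3.14, 3.14, 3.14].

INTERFACE

Orientations are given as a rotation vector (axis times angle).
In Python, from plant import telemetry, grab_frame, get_calibration, sign_off gives the robot as it stands.
- The arm moves only by the shell command python3 -m inch 'ROWS'. ROWS is JSON, a list of rows, each a list of 7 numbers: the closure, from 0 (fully open) to 1 (shut), then the shift along the tool's x, y, z in cm, then the turn, a rotation vector about the tool's x, y, z in degrees. A call has 1 to 12 rows; each row shifts and turns the commanded pose from where the row before left it, along the tool's axes as they then stand; what a row does not reach is not made up. A row lasts 1/10 s, in which the tool goes at most 50 mm and 8.59 degrees, less where a joint would pass 70% of its speed; a pose out of reach is approached as far as the arm can. A call with a gripper value outside its range is refused whole. The fingers move at their own pace and stop on an object; the grip force is fixed at half the most. Time passes only in rows, so rows that do not move let the fingers close. It gives the time, the measured TCP pose, the force, the opening and the grip force at its end, in the units of the state.
- telemetry.state(): the state, without advancing time (a new reading comes with each control period).
- grab_frame(name): name is "scene" or "top"; returns the picture (400x640x3 uint8, red, green, blue); there is no depth.
- get_calibration(name): a dict with "vertical_fov" (degrees; the focal length in pixels is half the picture's height over the tangent of half this angle, whatever the lens; pixels are square), "cx", "cy" (the principal point, pixels), "world_to_cam" (4x4, takes a point from world to camera coordinates). Camera axes: x right, y down, z forward; pixel columns grow to the right and rows downward; lengths in m; the calibration is good to about 2 mm. A picture is of the moment at which its call begins. get_calibration takes no time and is no camera call.
- sign_off(): hands the job in; it is judged then, once.
The state is a dict: "clock": time; "q": joint angles; "joint_velocities": joint speeds; "effort": joint torques, N m; "eef_pos": TCP position; "ee_rot": TCP orientation; "contact_force": force on the tool from outside, world axes, zero at the start; "torque": the same for the moment, N m; "opening": finger opening in m; "gripper_force": force on a finger pad.
Only numpy, scipy, OpenCV 4.12 (cv2) and the standard library are available. Lean on these libraries where they do the work, as an engineer would, in place of code of your own. Each camera call takes 0.05 s, during which the arm holds its last target. There are 200 camera calls.

## Working session

There is one attempt and no reset: what is moved stays moved. The work goes in short steps, Python scripts to look and compute and a shell command to move; the robot and the scene stay as the last step left them, time stands still between calls to the robot, and variables do not carry over. Pictures are saved under pics/ and viewed, at most 10 in all, crops included, and the job is handed in when it is done.

```bash
ls; mkdir -p pics
python3 - <<'E'
from plant import telemetry, grab_frame, get_calibration
import cv2,json
for n in("scene","top"):
    f=grab_frame(n); cv2.imwrite(f"pics/{n}0.png",f[:,:,::-1]); c=get_calibration(n); print(n,c)
s=telemetry.state(); print(s)
E
```

```text
pics
scene {'vertical_fov': 56.10283281250261, 'cx': 319.8809750453647, 'cy': 202.27586974931515, 'world_to_cam': array([[ 0.45431166,  0.89075195,  0.01272293, -0.25434754],
       [ 0.75089869, -0.37521947, -0.54347173, -0.3923552 ],
       [-0.47932461,  0.25645917, -0.83933105,  1.35032779],
       [ 0.        ,  0.        ,  0.        ,  1.        ]])}
top {'vertical_fov': 53.10259770547121, 'cx': 329.93616524025424, 'cy': 200.40953190786013, 'world_to_cam': array([[ 1.17521113e-02, -9.99930931e-01,  1.42388355e-04,
         1.15739352e-02],
       [-9.96117176e-01, -1.17197133e-02, -8.72537659e-02,
         5.89278147e-01],
       [ 8.72494081e-02,  8.83580479e-04, -9.96186107e-01,
         9.66415534e-01],
       [ 0.00000000e+00,  0.00000000e+00,  0.00000000e+00,
         1.00000000e+00]])}
{'clock': 0.1, 'q': array([ 1.24381191,  0.33381072,  0.03985468,  1.46617706, -0.01343784,
        1.34330244, -0.05848914]), 'joint_velocities': array([ 0.00176015, -0.0015044 , -0.00074628, -0.00335515, -0.00071772,
       -0.00176033,  0.00141732]), 'effort': array([ 3.08036404e-03, -6.60023975e+01,  1.36954509e+00, -4.06477547e+01,
        1.70827133e-02,  8.92014796e-03,  5.99056420e-05]), 'eef_pos': array([ 0.14668978, -0.63280887,  0.23053184]), 'ee_rot': array([-3.11983140e+00, -3.56875779e-01,  3.35972165e-04]), 'contact_force': array([ 0.62218058, -0.68629794, -0.64011554]), 'torque': array([-0.02641518, -0.05593535, -0.00494855]), 'gripper_force': 0.0, 'opening': 0.08522373488196366}
```

View pics/scene0.png

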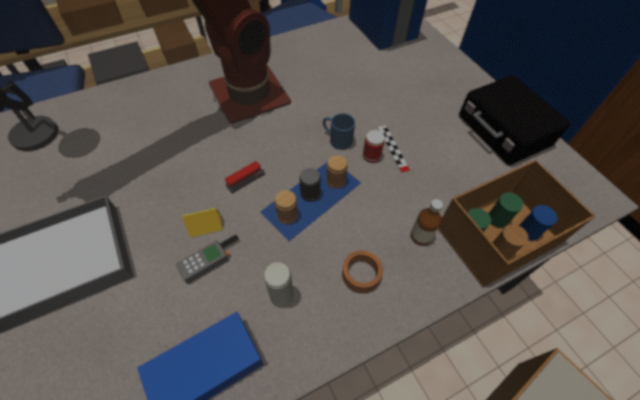

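View pics/top0.png

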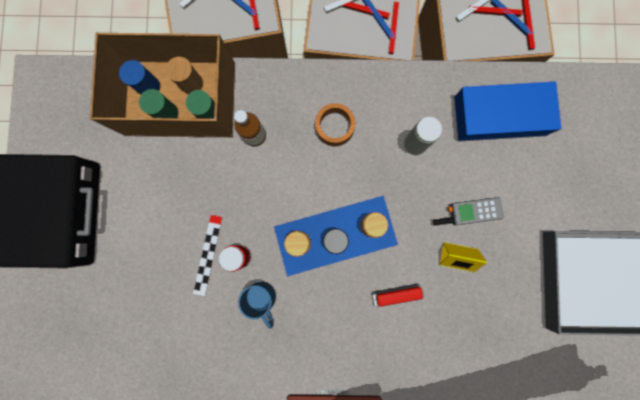

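The scene view and the overhead view match the calibration: the base projects to about (250,93) in scene. In top, the tan lids are at (296,243) and (375,224), black at (336,240), red at (232,258), the bar from (215,217) to (200,294), the marker at (462,257) and the radio at (478,211).

```bash
cat > h.py <<'E'
import numpy as np, cv2
from plant import telemetry, grab_frame, get_calibration
def cal(n):
    c=get_calibration(n); f=200/np.tan(np.radians(c["vertical_fov"]/2)); return f,c["cx"],c["cy"],np.array(c["world_to_cam"])
def ray(n,p):
    f,cx,cy,T=cal(n); R,t=T[:3,:3],T[:3,3]
    d=R.T@np.array([(p[0]-cx)/f,(p[1]-cy)/f,1.]); return -R.T@t,d
def plane(n,p,z):
    o,d=ray(n,p); return o+d*(z-o[2])/d[2]
def tri(pt,ps):
    A=np.zeros((3,3));b=np.zeros(3);L=[]
    for n,p in(("top",pt),("scene",ps)):
        o,d=ray(n,p); d=d/np.linalg.norm(d); M=np.eye(3)-np.outer(d,d);A+=M;b+=M@o;L.append((M,o))
    X=np.linalg.solve(A,b); return X,1e3*np.mean([np.linalg.norm(M@(X-o)) for M,o in L])
def proj(n,X):
    f,cx,cy,T=cal(n); c=T[:3,:3]@np.asarray(X)+T[:3,3]; return np.array([f*c[0]/c[2]+cx,f*c[1]/c[2]+cy])
def blob(img,lo,hi,seed,r):
    """largest HSV blob within r px of seed"""
    m=cv2.inRange(cv2.cvtColor(img,cv2.COLOR_RGB2HSV),np.array(lo),np.array(hi))
    w=np.zeros_like(m); cv2.circle(w,seed,r,255,-1); m&=w
    cs,_=cv2.findContours(m,cv2.RETR_EXTERNAL,cv2.CHAIN_APPROX_NONE)
    return max(cs,key=cv2.contourArea) if cs else None
E
python3 - <<'E'
from h import *
T=grab_frame("top");S=grab_frame("scene")
np.save("T.npy",T);np.save("S.npy",S)
for im,pts in((T,[(296,243),(336,240),(375,224),(232,258),(462,250),(462,266),(490,210),(465,212),(441,222),(215,219),(300,215),(340,300)]),(S,[(286,200),(310,178),(338,162),(374,138),(373,152),(203,222),(193,265),(404,168)])):
    h=cv2.cvtColor(im,cv2.COLOR_RGB2HSV); print([(p,h[p[1],p[0]].tolist()) for p in pts])
a=cv2.resize(T[190:310,180:520],(790,279),interpolation=cv2.INTER_CUBIC)
b=cv2.resize(S[115:285,170:420],(465,316),interpolation=cv2.INTER_CUBIC)
c=np.zeros((595,790,3),np.uint8);c[:279]=a;c[279:,:465]=b
cv2.imwrite("pics/crop.png",c[:,:,::-1])
E
```

```text
[((296, 243), [22, 116, 203]), ((336, 240), [90, 2, 151]), ((375, 224), [23, 114, 203]), ((232, 258), [103, 19, 218]), ((462, 250), [25, 255, 143]), ((462, 266), [23, 159, 37]), ((490, 210), [102, 9, 148]), ((465, 212), [66, 121, 141]), ((441, 222), [150, 8, 32]), ((215, 219), [1, 222, 203]), ((300, 215), [17, 14, 161]), ((340, 300), [13, 15, 158])]
[((286, 200), [17, 126, 150]), ((310, 178), [12, 14, 90]), ((338, 162), [17, 126, 150]), ((374, 138), [30, 2, 153]), ((373, 152), [1, 171, 64]), ((203, 222), [22, 183, 128]), ((193, 265), [0, 4, 118]), ((404, 168), [1, 203, 136])]
```

View pics/crop.png

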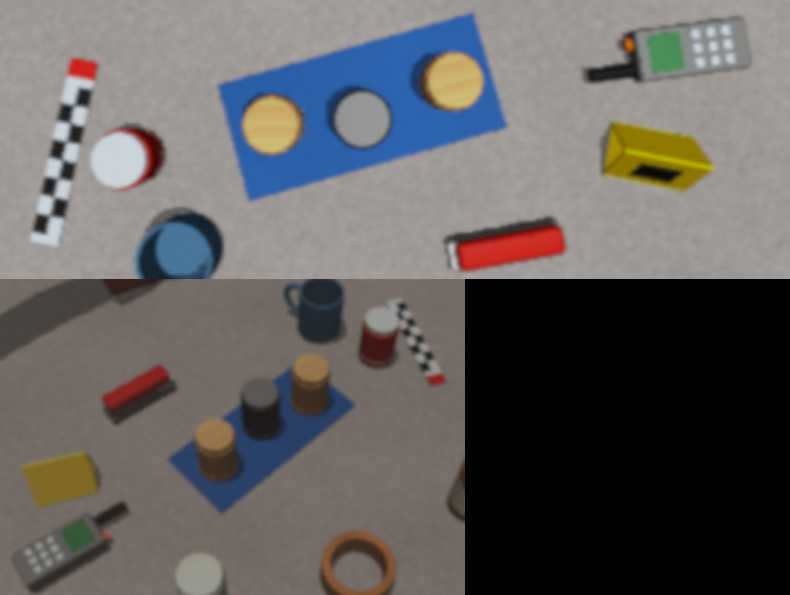

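The crop shows everything clearly. In crop pixels, the marker's ridge runs (625,152) to (712,168), and the radio's top face has corners (633,32), (745,17), (750,68), (638,82) with the antenna tip at (585,75). The bar's corners are (72,58), (98,65), (57,245), (31,241).

```bash
cat > meas.py <<'E'
from h import *
from scipy.spatial.transform import Rotation as Ro
def lid(im,lo,hi,seed,r=16):
    c=blob(im,lo,hi,seed,r); return np.array(cv2.fitEllipse(c)[0]),np.round(cv2.fitEllipse(c)[1],1)
tu=lambda x,y:np.array([180+(x+.5)/2.3235-.5,190+(y+.5)/2.325-.5])
su=lambda x,y:np.array([170+(x+.5)/1.86-.5,115+(y-279+.5)/1.8588-.5])
if __name__=="__main__":
    T=np.load("T.npy");S=np.load("S.npy"); out={}
    for n,a,b in(("tanL",((15,60,165),(30,200,255),(296,243)),((10,60,115),(25,220,255),(338,162))),
                 ("tanR",((15,60,165),(30,200,255),(375,224)),((10,60,115),(25,220,255),(286,200))),
                 ("black",((0,0,110),(180,50,255),(336,240)),((0,0,65),(180,50,255),(310,178),11)),
                 ("red",((0,0,185),(180,45,255),(232,258)),((0,0,120),(180,80,255),(374,138),11))):
        pt,e=lid(T,*a);ps,e2=lid(S,*b);X,r=tri(pt,ps); P=plane("top",pt,.09); out[n]=P
        print(n,pt.round(1),e,ps.round(1),e2,"tri",X.round(4),round(r,1),"plane",P.round(4),"scenepl",plane("scene",ps,.09).round(4))
    L,Rr=out["tanL"][:2],out["tanR"][:2]; print("tan dist",np.linalg.norm(L-Rr),"mid",(L+Rr)/2,"dir deg",np.degrees(np.arctan2(*(L-Rr)[::-1])))
    q=[(633,32),(745,17),(750,68),(638,82)]; sq=[(91,514),(12,551),(32,585),(108,545)]
    P=np.array([plane("top",tu(*p),.034) for p in q]); c=P.mean(0)
    print("radio c",c,"tri",tri(np.mean([tu(*p) for p in q],0),np.mean([su(*p) for p in sq],0)),"sides",np.linalg.norm(np.roll(P,-1,0)-P,axis=1))
    d=(P[0]+P[3]-P[1]-P[2])/2; print(" ax deg",np.degrees(np.arctan2(d[1],d[0])),"ant",plane("top",tu(585,75),.017))
    B=np.array([plane("top",tu(*p),.003) for p in[(72,58),(98,65),(57,245),(31,241)]])
    d=(B[0]+B[1]-B[2]-B[3])/2; print("bar c",B.mean(0),"len",np.linalg.norm(d),"deg",np.degrees(np.arctan2(d[1],d[0])))
    sB=[plane("scene",su(*p),.003) for p in[(445,380),(430,384),(387,302),(398,299)]]; print(" bar scene c",np.mean(sB,0))
    rl,rt=(625,152),(712,168); 
    for n,p,s in(("ridgeL",rl,(83,452)),("ridgeR",rt,(24,465))): print(n,plane("top",tu(*p),.07).round(4),"tri",tri(tu(*p),su(*s)))
    for n,p in(("bL",(97,485)),("bR",(38,504))): print(n,plane("scene",su(*p),0).round(4))
    for n,p in(("BL",(613,123)),("FL",(603,170)),("FR",(683,190))): print(n,plane("top",tu(*p),0).round(4))
    c=blob(S,(18,120,60),(32,255,255),(203,222),40); print("scene quad",cv2.approxPolyDP(c,4,True)[:,0].tolist())
    c=blob(T,(18,120,60),(32,255,255),(462,257),40); print("top poly",cv2.approxPolyDP(c,2,True)[:,0].tolist())
E
python3 meas.py
```

```text
tanL [296.3 243.4] [22.5 22.8] [337.1 161.9] [14.4 18.9] tri [0.4831 0.0937 0.0917] 0.8 plane [0.4834 0.0946 0.09  ] scenepl [0.4816 0.0938 0.09  ]
tanR [375.5 224.3] [21.7 23. ] [284.6 198.1] [16.3 19.5] tri [ 0.5286 -0.0889  0.09  ] 1.7 plane [ 0.5293 -0.0873  0.09  ] scenepl [ 0.5277 -0.0904  0.09  ]
black [335.8 240.9] [22.5 22.8] [309.4 175.4] [15.4 19.2] tri [0.4897 0.003  0.0898] 1.1 plane [0.4902 0.004  0.09  ] scenepl [0.4893 0.002  0.09  ]
red [230.1 258.5] [22.  22.7] [375.  135.6] [14.5 18.9] tri [0.4469 0.2427 0.0944] 1.8 plane [0.4474 0.2454 0.09  ] scenepl [0.4431 0.2436 0.09  ]
tan dist 0.1876147866956271 mid [0.50638181 0.00361725] dir deg 104.16315193366866
radio c [ 0.56635084 -0.34332311  0.034     ] tri (array([ 0.56710654, -0.3450683 ,  0.02672142]), np.float64(0.9210611989673714)) sides [0.12008115 0.05405273 0.1193401  0.05289215]
 ax deg 98.02729707091318 ant [ 0.53896337 -0.23489994  0.017     ]
bar c [0.4504953  0.32360053 0.003     ] len 0.19794313894561977 deg -10.700567356859496
 bar scene c [0.44803825 0.32056858 0.003     ]
ridgeL [ 0.4601 -0.261   0.07  ] tri (array([ 0.45891229, -0.2642826 ,  0.06661746]), np.float64(2.430221769066297))
ridgeR [ 0.4451 -0.3482  0.07  ] tri (array([ 0.44520336, -0.34749498,  0.07228282]), np.float64(0.15967603274143974))
bL [ 0.4766 -0.2663  0.    ]
bR [ 0.4684 -0.3548 -0.    ]
BL [ 0.4879 -0.269   0.    ]
FL [ 0.4374 -0.2576  0.    ]
FR [ 0.417  -0.3436  0.    ]
scene quad [[218, 212], [184, 215], [190, 236], [221, 229]]
top poly [[443, 243], [441, 265], [474, 271], [486, 262], [475, 248]]
```

Sizes and heights check out: tan spacing is 188 mm, bar length 198 mm, radio 120x54 mm, and lids at about 0.09 m. I'll move to the radio first.

```bash
cat > go.py <<'E'
import sys,numpy as np
from plant import telemetry
from scipy.spatial.transform import Rotation as Ro
# usage: go.py x y z yaw(tool x, deg): shift (cm, tool axes now), turn (deg, rotvec)
s=telemetry.state(); R=Ro.from_rotvec(s["ee_rot"]); p=s["eef_pos"]
x,y,z,w=map(float,sys.argv[1:5]); G=Ro.from_euler("z",w,degrees=True)*Ro.from_euler("x",180,degrees=True)
print("pos",p.round(4),"t",s["clock"],"open",round(s["opening"],4),"q",s["q"].round(2))
print("shift now",(R.inv().apply(np.array([x,y,z])-p)*100).round(2),"shift after turn",(G.inv().apply(np.array([x,y,z])-p)*100).round(2),"turn",np.degrees((R.inv()*G).as_rotvec()).round(2))
E
python3 -m inch '[[0,4.3,-1.7,0,0,0,0],[0,4.3,-1.7,0,0,0,0],[0,4.3,-1.7,0,0,0,0],[0,4.3,-1.7,0,0,0,0],[0,4.3,-1.7,0,0,0,0],[0,4.3,-1.7,0,0,0,0],[0,4.3,-1.7,0,0,0,0],[0,4.3,-1.7,0,0,0,0],[0,4.3,-1.7,0,0,0,0],[0,4.3,-1.7,0,0,0,0],[0,4.3,-1.7,0,0,0,0],[0,0,0,0,0,0,0]]'
python3 -m inch '[[0,0,0,0,0,0,-8.5],[0,0,0,0,0,0,-8.5],[0,0,0,0,0,0,-8.5],[0,0,0,0,0,0,-8.5],[0,0,0,0,0,0,-8.5],[0,0,0,0,0,0,-8.5],[0,0,0,0,0,0,-8.5],[0,0,0,0,0,0,-8.5],[0,0,0,0,0,0,-8.5],[0,0,0,0,0,0,-8.5],[0,0,0,0,0,0,0],[0,0,0,0,0,0,0]]'
python3 go.py .567 -.3445 .004 98
```

```text
clock: 1.4
eef_pos: [0.5709, -0.3368, 0.2305]
ee_rot: [-3.116, -0.372, -0.004]
contact_force: [-0.4, 0.5, -0.3]
opening: 0.0852
gripper_force: 0.0
clock: 2.6
eef_pos: [0.5651, -0.3443, 0.2311]
ee_rot: [-2.065, -2.367, -0.0]
contact_force: [0.2, -0.9, 0.8]
opening: 0.0852
gripper_force: 0.0
pos [ 0.5651 -0.3443  0.2311] t 2.6 open 0.0852 q [ 0.81  0.4  -0.44  1.41  0.17  1.37  0.5 ]
shift now [-0.05  0.19 22.71] shift after turn [-0.04  0.18 22.71] turn [-0.01 -0.02 -0.22]
```

```bash
python3 -m inch '[[0,0,0.2,4,0,0,0],[0,0,0,4,0,0,0],[0,0,0,4,0,0,0],[0,0,0,3,0,0,0],[0,0,0,2,0,0,0],[0,0,0,2,0,0,0],[0,0,0,1.5,0,0,0],[0,0,0,1.2,0,0,0],[0,0,0,1,0,0,0],[0,0,0,0,0,0,0],[0,0,0,0,0,0,0]]'
python3 -m inch '[[1,0,0,0,0,0,0],[1,0,0,0,0,0,0],[1,0,0,0,0,0,0],[1,0,0,0,0,0,0],[1,0,0,0,0,0,0],[1,0,0,0,0,0,0],[1,0,0,0,0,0,0],[1,0,0,0,0,0,0]]'
python3 go.py .567 -.3445 .15 98
```

```text
clock: 3.7
eef_pos: [0.5676, -0.344, 0.0048]
ee_rot: [2.06, 2.371, 0.0]
contact_force: [0.8, -0.0, 0.1]
opening: 0.0853
gripper_force: 0.0
clock: 4.5
eef_pos: [0.5679, -0.3442, 0.0054]
ee_rot: [2.059, 2.371, 0.0]
contact_force: [-0.8, 1.2, 6.4]
opening: 0.0538
gripper_force: 65.2
pos [ 0.5679 -0.3442  0.0054] t 4.5 open 0.0538 q [ 0.78  0.59 -0.4   1.62  0.27  0.98  0.43]
shift now [ -0.03  -0.08 -14.46] shift after turn [-1.000e-02 -9.000e-02 -1.446e+01] turn [0.06 0.05 0.05]
```

```bash
python3 -m inch '[[1,0,0,-1,0,0,0],[1,0,0,-2.5,0,0,0],[1,0,0,-3.5,0,0,0],[1,0,0,-3.5,0,0,0],[1,0,0,-3,0,0,0],[1,0,0,-1,0,0,0],[1,2,0,0,0,0,0],[1,4,0,0,0,0,0],[1,4,0,0,0,0,0],[1,4,0,0,0,0,0],[1,4,0,0,0,0,0],[1,4,0,0,0,0,0]]'
python3 -m inch '[[1,4,0,0,0,0,0],[1,4,0,0,0,0,0],[1,4,0,0,0,0,0],[1,4,0,0,0,0,0],[1,4,0,0,0,0,0],[1,4,0,0,0,0,0],[1,4,0,0,0,0,0],[1,4,0,0,0,0,0],[1,4,0,0,0,0,0],[1,4,0,0,0,0,0],[1,4,0,0,0,0,0],[1,4,0,0,0,0,0]]'
python3 -m inch '[[1,2.5,0,0,0,0,0],[1,1.3,0,0,0,0,0],[1,0,0,0,0,0,8.4],[1,0,0,0,0,0,8.4],[1,0,0,0,0,0,8.4],[1,0,0,0,0,0,8.4],[1,0,0,0,0,0,8.4],[1,0,0,0,0,0,8.4],[1,0,0,0,0,0,8.4],[1,0,0,0,0,0,8.4],[1,0,0,0,0,0,8.4],[1,0,0,0,0,0,0]]'
python3 go.py .4615 .386 .006 -10.7
```

```text
clock: 5.7
eef_pos: [0.5352, -0.1245, 0.1482]
ee_rot: [-2.059, -2.371, 0.001]
contact_force: [0.1, 0.4, -2.0]
opening: 0.0542
gripper_force: 64.3
clock: 6.9
eef_pos: [0.4684, 0.35, 0.1482]
ee_rot: [-2.06, -2.371, 0.002]
contact_force: [0.8, 0.5, -2.7]
opening: 0.0541
gripper_force: 64.3
clock: 8.1
eef_pos: [0.4642, 0.3855, 0.1486]
ee_rot: [3.081, 0.606, -0.001]
contact_force: [0.2, 0.2, -2.8]
opening: 0.0543
gripper_force: 64.3
pos [0.4642 0.3855 0.1486] t 8.1 open 0.0543 q [-0.3   0.36 -0.58  1.66  0.21  1.19 -2.11]
shift now [-0.21 -0.16 14.26] shift after turn [-0.27  0.   14.26] turn [ 0.07  0.04 32.95]
```

```bash
python3 -m inch '[[1,0,0,0,0,0,8],[1,0,0,0,0,0,8],[1,0,0,0,0,0,8],[1,0,0,0,0,0,8],[1,0,0,0,0,0,0.9],[1,0,0,0,0,0,0],[1,0,0,0,0,0,0]]'
python3 go.py .4615 .386 .006 -10.7
```

```text
clock: 8.8
eef_pos: [0.464, 0.3863, 0.149]
ee_rot: [3.128, -0.281, -0.0]
contact_force: [1.4, 0.4, -2.4]
opening: 0.0539
gripper_force: 64.3
pos [0.464  0.3863 0.149 ] t 8.8 open 0.0539 q [-0.4   0.33 -0.45  1.67  0.16  1.18 -2.64]
shift now [-0.23  0.07 14.3 ] shift after turn [-0.24  0.08 14.3 ] turn [0.04 0.01 0.44]
```

```bash
python3 -m inch '[[1,-0.2,0,3,0,0,0],[1,0,0,4,0,0,0],[1,0,0,3,0,0,0],[1,0,0,2,0,0,0],[1,0,0,1,0,0,0],[1,0,0,0.6,0,0,0],[1,0,0,0.4,0,0,0],[1,0,0,0.2,0,0,0],[1,0,0,0,0,0,0],[0.15,0,0,0,0,0,0],[0.15,0,0,0,0,0,0],[0.15,0,0,0,0,0,0]]'
python3 -m inch '[[0.15,0,0,0,0,0,0],[0.15,0,0,-1,0,0,0],[0.15,0,0,-2,0,0,0],[0.1,0,0,-3,0,0,0],[0,0,0,-4,0,0,0],[0,0,0,-4,0,0,0],[0,0,0,-4,0,0,0],[0,0,0,0,0,0,0]]'
python3 go.py .490 .0033 .19 14
```

```text
clock: 10.0
eef_pos: [0.4624, 0.3875, 0.008]
ee_rot: [-3.128, 0.286, -0.001]
contact_force: [0.2, 0.6, 0.8]
opening: 0.0727
gripper_force: 0.0
clock: 10.8
eef_pos: [0.4641, 0.3895, 0.1947]
ee_rot: [-3.121, 0.285, -0.011]
contact_force: [0.8, 0.2, 0.1]
opening: 0.0856
gripper_force: 0.0
pos [0.4641 0.3895 0.1947] t 10.8 open 0.0856 q [-0.52  0.28 -0.3   1.62  0.09  1.24 -2.59]
shift now [ 9.55 37.51  0.23] shift after turn [-6.83 38.1   0.47] turn [ -0.37  -0.46 -24.44]
```

```bash
python3 -m inch '[[0,0,0,0,0,0,-8.5],[0,0,0,0,0,0,-8.5],[0,0,0,0,0,0,-8.5],[0,0,0,0,0,0,-8.5],[0,0,0,0,0,0,-8.5],[0,0,0,0,0,0,-8.5],[0,0,0,0,0,0,-8.5],[0,0,0,0,0,0,-8.5],[0,0,0,0,0,0,-8.5],[0,0,0,0,0,0,-8.5],[0,0,0,0,0,0,-8.5],[0,0,0,0,0,0,-8.5]]'
python3 -m inch '[[0,0,0,0,0,0,-8.5],[0,-3.8,-0.7,0,0,0,-4],[0,-4.3,-0.8,0,0,0,0],[0,-4.3,-0.8,0,0,0,0],[0,-4.3,-0.8,0,0,0,0],[0,-4.3,-0.8,0,0,0,0],[0,-4.3,-0.8,0,0,0,0],[0,-4.3,-0.8,0,0,0,0],[0,-4.3,-0.8,0,0,0,0],[0,-4.2,-0.7,0,0,0,0],[0,0,0,0,0,0,0],[0,0,0,0,0,0,0]]'
python3 go.py .490 .0033 .03 104.16
python3 - <<'E'
from h import *
f=grab_frame("top"); cv2.imwrite("pics/t2.png",cv2.resize(f[180:330,120:520],(800,300),interpolation=cv2.INTER_CUBIC)[:,:,::-1])
E
```

```text
clock: 12.0
eef_pos: [0.4619, 0.3871, 0.1877]
ee_rot: [2.184, 2.258, 0.0]
contact_force: [1.5, 0.1, -1.1]
opening: 0.0853
gripper_force: 0.0
clock: 13.2
eef_pos: [0.4839, -0.0002, 0.1877]
ee_rot: [1.936, 2.474, 0.001]
contact_force: [0.0, 0.5, 0.4]
opening: 0.0854
gripper_force: 0.0
pos [ 4.839e-01 -2.000e-04  1.877e-01] t 13.2 open 0.0854 q [ 0.21  0.04 -0.31  1.9   0.01  1.2   0.14]
shift now [ 0.19  0.67 15.77] shift after turn [ 0.19  0.68 15.77] turn [ 0.02 -0.01 -0.24]
```

View pics/t2.png

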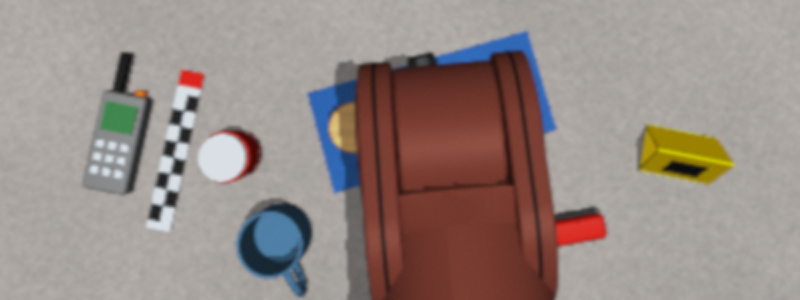

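The radio lies parallel left of the bar, body centre near crop (118,141) against the bar's (175,152), antenna to the red end. Next I'll pick the black tub.

```bash
python3 -m inch '[[0,0.2,0.7,2,0,0,0],[0,0,0,3,0,0,0],[0,0,0,3,0,0,0],[0,0,0,2.5,0,0,0],[0,0,0,2,0,0,0],[0,0,0,1.6,0,0,0],[0,0,0,1,0,0,0],[0,0,0,0.6,0,0,0],[0,0,0,0,0,0,0],[0,0,0,0,0,0,0]]'
python3 -m inch '[[1,0,0,0,0,0,0],[1,0,0,0,0,0,0],[1,0,0,0,0,0,0],[1,0,0,0,0,0,0],[1,0,0,0,0,0,0],[1,0,0,0,0,0,0],[1,0,0,0,0,0,0]]'
python3 go.py .531 -.320 .16 104.16
```

```text
clock: 14.25
eef_pos: [0.4906, 0.0045, 0.0309]
ee_rot: [1.932, 2.476, 0.001]
contact_force: [-0.6, 0.8, -0.5]
opening: 0.0855
gripper_force: 0.0
clock: 14.95
eef_pos: [0.4906, 0.0041, 0.0312]
ee_rot: [1.933, 2.476, 0.001]
contact_force: [-1.7, -0.5, 5.9]
opening: 0.0592
gripper_force: 63.4
pos [0.4906 0.0041 0.0312] t 14.95 open 0.0592 q [ 0.18  0.24 -0.31  2.04  0.1   0.87  0.06]
shift now [-32.42  -3.93 -12.87] shift after turn [-32.41  -4.01 -12.88] turn [ 0.05  0.02 -0.12]
```

```bash
python3 -m inch '[[1,0,0,-1,0,0,0],[1,0,0,-2.5,0,0,0],[1,0,0,-3.5,0,0,0],[1,0,0,-3.5,0,0,0],[1,0,0,-2,0,0,0],[1,0,0,-0.5,0,0,0],[1,0,0,0,0,0,0],[1,-2,-0.2,0,0,0,0],[1,-4,-0.5,0,0,0,0],[1,-4,-0.5,0,0,0,0],[1,-4,-0.5,0,0,0,0],[1,-4,-0.5,0,0,0,0]]'
python3 -m inch '[[1,-4,-0.5,0,0,0,0],[1,-4,-0.5,0,0,0,0],[1,-4,-0.5,0,0,0,0],[1,-2.4,-0.2,0,0,0,0],[1,0,0,0,0,0,0],[1,0,0,0,0,0,0]]'
python3 go.py .531 -.320 .032 104.16
```

```text
clock: 16.15
eef_pos: [0.5115, -0.1771, 0.1584]
ee_rot: [-1.931, -2.475, 0.002]
contact_force: [1.5, -0.6, -2.3]
opening: 0.0588
gripper_force: 65.1
clock: 16.75
eef_pos: [0.5301, -0.3193, 0.1581]
ee_rot: [-1.932, -2.473, 0.001]
contact_force: [0.2, 0.7, -3.6]
opening: 0.0591
gripper_force: 65.1
pos [ 0.5301 -0.3193  0.1581] t 16.75 open 0.0591 q [ 0.53  0.32 -0.08  1.63  0.03  1.19  0.69]
shift now [-0.12  0.11 12.61] shift after turn [-0.09  0.08 12.61] turn [-0.14 -0.15 -0.16]
```

```bash
python3 -m inch '[[1,-0.1,0.1,2,0,0,0],[1,0,0,3,0,0,0],[1,0,0,3,0,0,0],[1,0,0,2,0,0,0],[1,0,0,1.3,0,0,0],[1,0,0,0.7,0,0,0],[1,0,0,0.4,0,0,0],[1,0,0,0.2,0,0,0],[1,0,0,0,0,0,0],[1,0,0,0,0,0,0]]'
python3 -m inch '[[0.12,0,0,0,0,0,0],[0.12,0,0,0,0,0,0],[0.12,0,0,0,0,0,0],[0.12,0,0,0,0,0,0],[0.12,0,0,-2,0,0,0],[0.12,0,0,-3,0,0,0],[0,0,0,-4,0,0,0],[0,0,0,-4,0,0,0],[0,0,0,-3,0,0,0],[0,0,0,0,0,0,0]]'
python3 go.py .4455 .244 .19 14
python3 - <<'E'
from h import *
T=grab_frame("top");S=grab_frame("scene");np.save("T.npy",T);np.save("S.npy",S)
a=cv2.resize(T[180:330,120:520],(800,300),interpolation=cv2.INTER_CUBIC)
b=cv2.resize(S[115:290,170:420],(418,292),interpolation=cv2.INTER_CUBIC)
c=np.zeros((592,800,3),np.uint8);c[:300]=a;c[300:,:418]=b
cv2.imwrite("pics/c3.png",c[:,:,::-1])
E
```

```text
clock: 17.75
eef_pos: [0.5327, -0.3206, 0.0351]
ee_rot: [1.932, 2.475, 0.0]
contact_force: [-0.8, 0.9, -2.3]
opening: 0.0591
gripper_force: 65.1
clock: 18.75
eef_pos: [0.5344, -0.3215, 0.1998]
ee_rot: [1.928, 2.47, 0.002]
contact_force: [1.2, -0.6, 0.3]
opening: 0.0854
gripper_force: 0.0
pos [ 0.5344 -0.3215  0.1998] t 18.75 open 0.0854 q [ 0.53  0.29 -0.08  1.58  0.02  1.26  0.7 ]
shift now [57.03  5.09  0.7 ] shift after turn [  5.05 -57.03   0.98] turn [ 5.200e-01 -3.000e-02  9.004e+01]
```

View pics/c3.png

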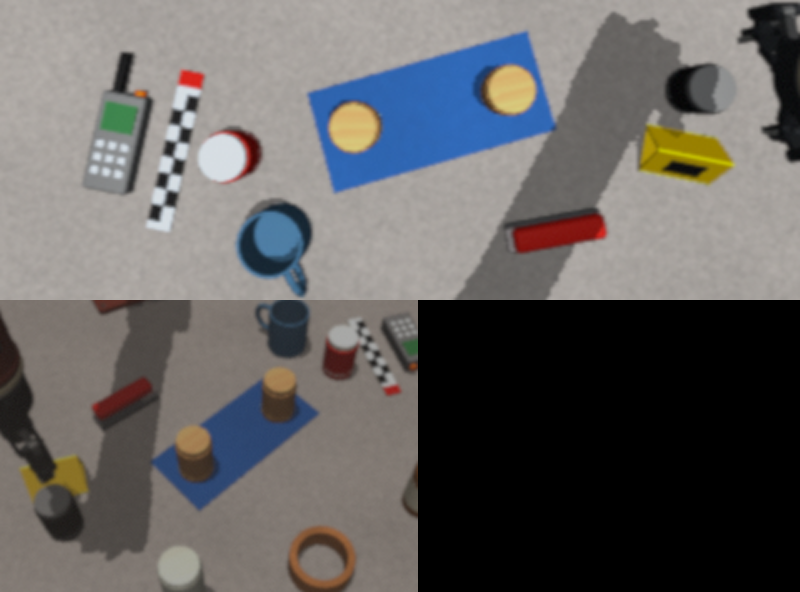

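The black tub stands behind the marker (lid at crop (713,88)), and the tan lids at (354,127) and (509,89) haven't moved. I'll check the placements and the mug's clearance numerically.

```bash
python3 - <<'E'
from meas import *
T=np.load("T.npy");S=np.load("S.npy")
for n,a in(("tanL",((15,60,165),(30,200,255),(296,243))),("tanR",((15,60,165),(30,200,255),(375,224))),("red",((0,0,185),(180,45,255),(232,258)))):
    pt,e=lid(T,*a); print(n,plane("top",pt,.09).round(4))
p=lambda x,y:np.array([120+(x+.5)/2-.5,180+(y+.5)/2-.5])
b=plane("top",p(713,88.5),.09); bs=tri(p(713,88.5),np.array([170+57/1.672,115+(503-300)/1.669])); print("black",b,bs)
m=np.radians(-10.5);x=np.array([np.cos(m),np.sin(m)]);y=np.array([-x[1],x[0]]);d=b[:2]-[.4525,-.3055];print(" in marker",d@x,d@y)
P=np.array([plane("top",p(*q),.034) for q in[(104,90),(151,97),(130,193),(84,186)]]);B=np.array([plane("top",p(*q),.003) for q in[(181,70),(204,74),(170,231),(147,227)]])
d=(B[0]+B[1]-B[2]-B[3])/2;x=d[:2]/np.linalg.norm(d);y=np.array([-x[1],x[0]]);e=(P[0]+P[1]-P[2]-P[3])/2
v=(P.mean(0)-B.mean(0))[:2];print("radio",P.mean(0),"in bar",v@x,v@y,"angle",np.degrees(np.arctan2(e[:2]@y,e[:2]@x)),"sides",np.linalg.norm(np.roll(P,-1,0)-P,axis=1))
print("mug rim",plane("top",p(274,238),.09))
E
python3 go.py .446 .2440 .19 44
```

```text
tanL [0.4832 0.0944 0.09  ]
tanR [ 0.5291 -0.087   0.09  ]
red [0.4474 0.2455 0.09  ]
black [ 0.53283923 -0.31957763  0.09      ] (array([ 0.53463609, -0.31996864,  0.07922121]), np.float64(3.641734128717721))
 in marker 0.08155938377962955 0.0007987615069639468
radio [0.46209513 0.38551017 0.034     ] in bar -2.054950792546896e-05 0.06293340270733061 angle 0.5318751848701511 sides [0.05833618 0.11787235 0.05653962 0.11772363]
mug rim [0.35755493 0.18185545 0.09      ]
pos [ 0.5325 -0.3205  0.1949] t 18.85 open 0.0854 q [ 0.53  0.3  -0.08  1.58  0.02  1.26  0.7 ]
shift now [56.86  5.31  0.44] shift after turn [ 32.99 -46.62   0.49] turn [8.000e-02 2.000e-02 6.005e+01]
```

```bash
python3 -m inch '[[0,4.7,0.4,0,0,0,0],[0,4.7,0.4,0,0,0,0],[0,4.7,0.4,0,0,0,0],[0,4.7,0.5,0,0,0,0],[0,4.7,0.5,0,0,0,0],[0,4.7,0.5,0,0,0,0],[0,4.7,0.5,0,0,0,0],[0,4.7,0.5,0,0,0,0],[0,4.7,0.4,0,0,0,0],[0,4.7,0.4,0,0,0,0],[0,4.7,0.4,0,0,0,0],[0,4.7,0.4,0,0,0,0]]'
python3 -m inch '[[0,0,0,0,0,0,7.5],[0,0,0,0,0,0,7.5],[0,0,0,0,0,0,7.5],[0,0,0,0,0,0,7.5],[0,0,0,0,0,0,0],[0,0,0,0,0,0,0]]'
python3 go.py .4465 .2445 .032 74
```

```text
clock: 20.05
eef_pos: [0.4454, 0.2409, 0.193]
ee_rot: [-1.933, -2.476, 0.003]
contact_force: [0.7, -0.2, -0.3]
opening: 0.0852
gripper_force: 0.0
clock: 20.65
eef_pos: [0.4462, 0.2393, 0.1933]
ee_rot: [-2.504, -1.896, 0.003]
contact_force: [-0.2, -0.4, -0.4]
opening: 0.0853
gripper_force: 0.0
pos [0.4462 0.2393 0.1933] t 20.65 open 0.0853 q [-0.09  0.1  -0.52  1.84  0.05  1.22 -0.9 ]
shift now [ 0.52 -0.09 16.13] shift after turn [ 0.5  -0.12 16.13] turn [-0.08  0.06  0.27]
```

```bash
python3 -m inch '[[0,0.5,-0.1,2,0,0,0],[0,0,0,3,0,0,0],[0,0,0,3,0,0,0],[0,0,0,3,0,0,0],[0,0,0,2,0,0,0],[0,0,0,1.6,0,0,0],[0,0,0,1,0,0,0],[0,0,0,0.5,0,0,0],[0,0,0,0,0,0,0],[0,0,0,0,0,0,0]]'
python3 -m inch '[[1,0,0,0,0,0,0],[1,0,0,0,0,0,0],[1,0,0,0,0,0,0],[1,0,0,0,0,0,0],[1,0,0,0,0,0,0],[1,0,0,0,0,0,0],[1,0,0,0,0,0,0]]'
python3 -m inch '[[1,0,0,-1,0,0,0],[1,0,0,-2.5,0,0,0],[1,0,0,-3.5,0,0,0],[1,0,0,-3.5,0,0,0],[1,0,0,-3,0,0,0],[1,0,0,-0.5,0,0,0],[1,0,0,0,0,0,-7.5],[1,0,0,0,0,0,-7.5],[1,0,0,0,0,0,-7.5],[1,0,0,0,0,0,-7.5],[1,0,0,0,0,0,0],[1,0,0,0,0,0,0]]'
python3 go.py .506 .003 .033 104.16
```

```text
clock: 21.65
eef_pos: [0.4475, 0.245, 0.034]
ee_rot: [2.508, 1.892, 0.001]
contact_force: [0.8, -0.2, -0.1]
opening: 0.0856
gripper_force: 0.0
clock: 22.35
eef_pos: [0.4477, 0.245, 0.0343]
ee_rot: [2.508, 1.892, 0.002]
contact_force: [-0.8, -1.1, 6.0]
opening: 0.059
gripper_force: 63.7
clock: 23.55
eef_pos: [0.4468, 0.2445, 0.1729]
ee_rot: [-1.938, -2.472, 0.001]
contact_force: [0.5, -0.1, -2.6]
opening: 0.0589
gripper_force: 65.1
pos [0.4468 0.2445 0.1729] t 23.55 open 0.0589 q [-0.06  0.13 -0.57  1.85  0.08  1.18 -0.41]
shift now [-2.486e+01 -1.000e-02  1.399e+01] shift after turn [-24.86  -0.17  13.99] turn [-0.05  0.01 -0.33]
```

```bash
python3 -m inch '[[1,-2,0,0,0,0,0],[1,-4,0,0,0,0,0],[1,-4,0,0,0,0,0],[1,-4,0,0,0,0,0],[1,-4,0,0,0,0,0],[1,-4,0,0,0,0,0],[1,-2,0,0,0,0,0],[1,-0.9,0,0,0,0,0],[1,0,0,0,0,0,0],[1,0,0,0,0,0,0]]'
python3 go.py .506 .003 .036 104.16
```

```text
clock: 24.55
eef_pos: [0.5073, 0.0047, 0.1732]
ee_rot: [-1.932, -2.476, -0.001]
contact_force: [0.3, 0.7, -2.1]
opening: 0.0587
gripper_force: 65.1
pos [0.5073 0.0047 0.1732] t 24.55 open 0.0587 q [ 0.24  0.11 -0.35  1.87  0.04  1.17  0.12]
shift now [-0.15 -0.17 13.72] shift after turn [-0.14 -0.17 13.72] turn [-0.01 -0.04 -0.08]
```

```bash
python3 -m inch '[[1,-0.1,-0.2,2,0,0,0],[1,0,0,3,0,0,0],[1,0,0,3,0,0,0],[1,0,0,2.5,0,0,0],[1,0,0,1.5,0,0,0],[1,0,0,0.8,0,0,0],[1,0,0,0.5,0,0,0],[1,0,0,0.3,0,0,0],[1,0,0,0,0,0,0],[1,0,0,0,0,0,0]]'
python3 -m inch '[[0,0,0,0,0,0,0],[0,0,0,0,0,0,0],[0,0,0,0,0,0,0],[0,0,0,0,0,0,0],[0,0,0,-2,0,0,0],[0,0,0,-3,0,0,0],[0,0,0,-4,0,0,0],[0,0,0,-4,0,0,0],[0,0,0,-3,0,0,0],[0,0,0,0,0,0,0]]'
python3 -m inch '[[0,-4.5,0,0,0,0,0],[0,-4.5,0,0,0,0,0],[0,-4.5,0,0,0,0,0],[0,-4.5,0,0,0,0,0],[0,-4.5,0,0,0,0,0],[0,-4.5,0,0,0,0,0],[0,-4.5,0,0,0,0,0],[0,-4.5,0,0,0,0,0],[0,-4.5,0,0,0,0,0],[0,-4.5,0,0,0,0,0],[0,0,0,0,0,0,0],[0,0,0,0,0,0,0]]'
python3 - <<'E'
from meas import *
T=grab_frame("top");S=grab_frame("scene");np.save("T.npy",T);np.save("S.npy",S)
o={}
for n,a in(("tanL",((15,60,165),(30,200,255),(296,243))),("tanR",((15,60,165),(30,200,255),(375,224))),("red",((0,0,185),(180,60,255),(336,233))),("black",((0,0,100),(180,50,255),(477,224),12))):
    try: pt,e=lid(T,*a); o[n]=plane("top",pt,.09); print(n,pt.round(1),e,o[n].round(4))
    except Exception as ex: print(n,ex)
d=(o["tanL"]-o["tanR"])[:2];L=np.linalg.norm(d);d/=L;v=(o["red"]-o["tanR"])[:2];print("red along",v@d,"of",L,"off",v@[-d[1],d[0]])
a=cv2.resize(T[180:330,120:520],(800,300),interpolation=cv2.INTER_CUBIC)
b=cv2.resize(S[115:290,170:420],(418,292),interpolation=cv2.INTER_CUBIC)
c=np.zeros((592,800,3),np.uint8);c[:300]=a;c[300:,:418]=b
cv2.imwrite("pics/c4.png",c[:,:,::-1])
E
```

```text
clock: 25.55
eef_pos: [0.5064, 0.0018, 0.038]
ee_rot: [1.933, 2.476, 0.001]
contact_force: [0.3, 0.2, -2.4]
opening: 0.059
gripper_force: 65.1
clock: 26.55
eef_pos: [0.5083, 0.0019, 0.202]
ee_rot: [1.929, 2.472, 0.007]
contact_force: [0.6, 0.5, -0.6]
opening: 0.0854
gripper_force: 0.0
clock: 27.75
eef_pos: [0.6144, -0.4358, 0.1952]
ee_rot: [-1.934, -2.473, 0.0]
contact_force: [0.8, 0.3, -0.2]
opening: 0.0854
gripper_force: 0.0
tanL [296.3 243.5] [22.8 23.1] [0.4832 0.0945 0.09  ]
tanR [375.5 224.4] [22.3 22.9] [ 0.5292 -0.0873  0.09  ]
red [337.1 233.2] [22.1 22.4] [0.508 0.001 0.09 ]
black [466.7 223.5] [29.4 42.8] [ 0.5337 -0.2976  0.09  ]
red along 0.09080000493228507 of 0.18752572737163953 off -0.0010943676305317299
```

View pics/c4.png

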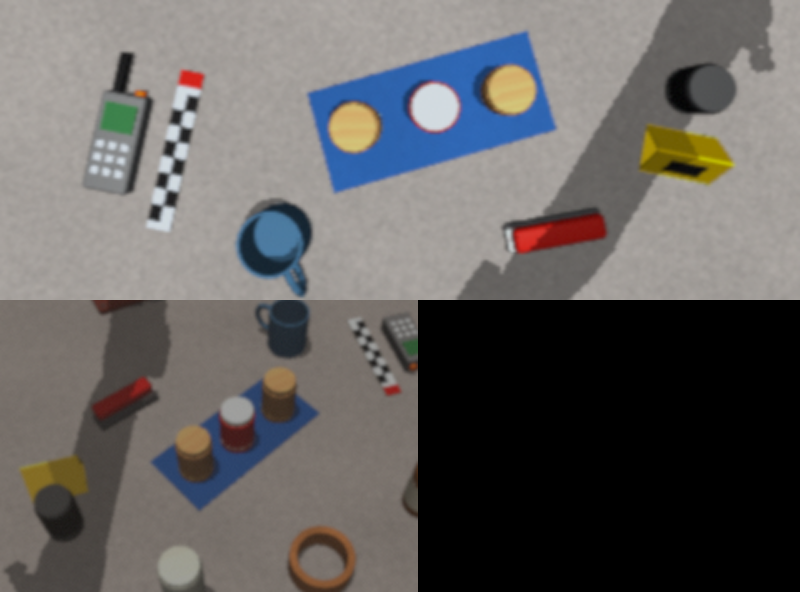

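Both views show the red tub (crop (434,107)) midway and in line, within about 3 mm. Black is still at (713,88) behind the marker, the radio and tan tubs are where they should be, and the gripper is clear. The numeric blob for black merged with the arm's shadow, so I'm relying on the eye reading, which hasn't changed.

```bash
python3 -c "
from plant import sign_off; print(sign_off())"
```

```text
the job is handed in; nothing more can be done
None
```

I placed the radio, the black tub and the red tub as asked and handed the job in at about 28 s; my last pictures put all three inside the limits with the tan tubs unmoved, but the hand-in gave no verdict.

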